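Latch the cover on a vial heating block

ROBOT

A 7-joint arm with a two-finger parallel gripper is mounted at the origin on the work surface. World frame = base frame: x ahead of the robot, y to its left, z up, the work surface at z = 0. Lengths are in m, angles in rad, forces in N, time in s.
With the tool pointing down it reaches from about 0.4 to 0.9 m from the base axis. Payload 5.5 kg.
Tool frame: the origin (TCP) lies at the very end of the fingers, on their centre line; the grasp point (between the pads) lies grasp_offset behind it (grasp_offset is the distance from the TCP to the grasp point, in m); z points along the fingers, y is the direction in which the jaws open and shut (so a half turn about z gives the same grasp; the last joint's range is limited). The gripper opens to 92 mm and grips with 3 to 60 N. Pads are 19 mm wide; open, the fingers measure 130 mm over their backs; the gripper's body (75 mm by 190 mm) begins 47 mm behind the grasp point.
Start: joints at [-1.032, 0.501, -0.427, 1.55, 0.221, 1.138, -0.21], TCP at [0.177, 0.625, 0.227] pointing down, gripper open.
Joint ranges: [-2.88, 2.88], [-0.31, 2.03], [-1.54, 1.56], [0.2, 2.42], [-1.41, 4.55], [0.19, 2.02], [-2.57, 2.57]. Speed limits (rad/s): [2.57, 2.57, 3.14, 3.14, 3.14, 3.14, 3.14].

INTERFACE

Orientations are given as a rotation vector (axis times angle).
In Python, from station import * gives the robot as it stands. The module is installed in compiled form; this text tells all that it offers.
- The arm moves only by the shell command python3 -m handwheel 'ROWS'. ROWS is JSON, a list of rows, each an object of numbers: "wx", "wy", "wz": the turn, a rotation vector about the tool's x, y, z in degrees; "x", "y", "z": the shift along the tool's x, y, z in m; "grip": the opening, from 0 (shut) to 1 (fully open). In form: [{"wx": .., "wy": .., "wz": .., "x": .., "y": .., "z": .., "grip": ..}, ...]. A call has 1 to 20 rows; each row shifts and turns the commanded pose from where the row before left it, along the tool's axes as they then stand; what a row does not reach is not made up. A row lasts 1/10 s, in which the tool goes at most 50 mm and 8.59 degrees, less where a joint would pass 70% of its speed; a pose out of reach is approached as far as the arm can. A call is refused whole if a number of a shift passes 0.05 or a number of a turn 8.59, either way. A call with a gripper value outside its range is refused whole. The fingers move at their own pace and stop on an object; the grip force is fixed at half the most. Time passes only in rows, so rows that do not move let the fingers close. It gives the time, the measured TCP pose, the force and the opening at its end, in the units of the state.
- observe(): the state, without advancing time (a new reading comes with each control period).
- grab_frame(name): name is "scene" or "top" or "wrist"; returns a dict with "image" (384x512x3 uint8, blue, green, red), "range_z" (384x512 float32, m along the optical axis (not along the pixel's ray), 0 where there is no reading), "intrinsics" (3x3 intrinsics, pixels), "extrinsics" (4x4, takes a point from camera to world coordinates). Camera axes: x right, y up, looking along -z (the intrinsics and any distortion apply to the point x, -y, -z); pixel columns grow to the right and rows downward; lengths in m; the calibration is good to about 2 mm. A picture is of the moment at which its call begins.
- sign_off(): hands the job in, once; it reports no verdict.
The state is a dict: "time": time; "qpos": joint angles; "joint_vel": joint speeds; "effort": joint torques, N m; "eef_pos": TCP position; "eef_rot": TCP orientation; "force": force on the tool from outside, world axes, zero at the start; "wrist_torque": the same for the moment, N m; "gripper_width": finger opening in m.
Only numpy, scipy, OpenCV 4.12 (cv2) and the standard library are available. Lean on these libraries where they do the work, as an engineer would, in place of code of your own. Each camera call takes 0.05 s, during which the arm holds its last target. There are 200 camera calls.

TASK

Fit the loose aluminium cover on the vial heating block, with its keeper on the latch side, so that both dowel pins stand in its holes and it lies flat. Then hook the latch's steel loop behind the cover's keeper, under the keeper's lip, and press the red lever over until it passes its toggle point, lies fully down on its stop and keeps the loop pulling tight. Keep the cover roughly level all the time, and leave the amber bottle, the beaker and the jar where they stand.

Things in the scene. Friction and masses are not known exactly. Their poses are not given: they have to be found in the camera images.
- block: Aluminium heating block fixed to the bench, 130 x 120 x 60 mm (x, y, z), flat top with 12 blue vial caps. Origin: centre of its underside, z up; the latch is on its -x side (towards the robot, give or take its yaw) on a shelf 40 mm wide, 18 mm high, out to x = -143 mm. The seated cover has its origin at (6, 0, 60) mm and the same yaw. Latch parts move in the block's x-z plane.
- pin0 (a point): Tip of a steel dowel pin, 10 mm diameter, standing 14 mm above the block's top (upper 4 mm tapered), at (44, 42, 74) mm of the block.
- pin1 (a point): Tip of the second, equal pin, at (-30, -42, 74) mm of the block.
- pivot (a point): Lever pivot, axis along the block's y, at (-88, 0, 66) mm of the block, between two steel cheeks (20 x 20 mm over both, up to z = 74 mm). A black rubber lever stop stands at block x = -132 mm, up to z = 66 mm.
- cover: Loose aluminium cover plate, 112 x 116 x 8 mm (x, y, z), about 0.42 kg, starting flat on the bench. Origin: centre of its underside, z up, keeper towards -x. Black grip block on top: 24 x 14 mm (x, y), z = 8 to 40 mm, centred at (10, 0).
- hole0 (a point): Lower mouth of the through hole for pin0, 12 mm diameter, chamfered 2 mm, at (38, 42, 0) mm of the cover.
- hole1 (a point): Lower mouth of the equal hole for pin1, at (-36, -42, 0) mm of the cover.
- grip (a point): Point in the cover's grip block, 30 mm above the cover's underside, where it is well pinched along the cover's y (14 mm wide).
- keeper (a point): Where the loop's bar centre lies when hooked: (-40, 0, 20) mm of the cover, its axes. Dark steel keeper, 14 mm wide: floor pad with top at cover z = 16, x = -52 to -32 mm; upright post x = -52 to -44, up to z = 32; lip, z = 28 to 32, overhanging the post's +x face by 4 mm (to x = -40). The bar lies in the pocket: on the pad, against the post's +x face, under the lip.
- lever (a joint): Red lever, rad: 0 = shut, level, pointing to the block's -x; grows as its end swings up and over towards the cover (1.57 upright, limit 2.1). 18 mm wide, 8 mm thick; upper face 10 mm above the pivot axis when shut. Stays where left (0.06 N m). With the loop hooked, slack ends near 1.35; then a spring resists down to the toggle point at 0.31, past which it pulls the lever shut.
- lever_tip (a point): End of the red lever, mid-thickness, 75 mm from the pivot.
- bail (a joint): Hinge of the loop on the lever, rad, 0 to 2.15: the loop's direction, hinge to bar, is elevated by 0.341 + bail - lever above the block's +x. Friction 0.03 N m keeps the loop where left, so it swings along with the lever when nothing holds it. Hinge 22 mm from the lever pivot: at (-18.6, -11.8) mm (block x, z) from it when shut, turning with the lever.
- bail_end: Steel loop: two arms, 32 mm over both (22 mm free between), 70 mm from hinge to round end bar (8 mm diameter, along y). From the bar a tab with a yellow plate (6 mm thick) rises 30 mm, leaning 20 degrees away from the hinge; all 32 mm wide, pinched along y. Sprung: lengthens up to 12 mm, 3 N plus 3 N per mm, 27 N at the toggle. Origin at its hinge, x towards the bar, z on the tab's side.
- bail_bar (a point): Centre of the loop's round end bar.
- bail_tab (a point): Centre of the loop's yellow plate, 22 mm from the bar (20.7 mm along the loop's z and 7.5 mm along its x); place to pinch the loop along y.
- amber: Bystander: amber bottle with red cap, 66 mm diameter, 150 mm tall, origin at its foot. Leave alone.
- beaker: Bystander: glass beaker, 66 mm diameter, 85 mm tall, origin at its foot. Leave alone.
- jar: Bystander: small amber jar with white cap, 44 mm diameter, 60 mm tall, origin at its foot. Leave alone.
Not all that is in view belongs to the job. Of the things shaped like the cover, the aluminium one is meant.

How it is judged:
By the outcome, as a careful person would: the job done as asked, in the order asked, and still so for the second after the job is handed in, with the robot touching nothing.
It also fails if it takes over 72 s, if anything falls off the work surface, if the arm or the gripper's body presses on something with over 40 N, if the wrist force passes 120 N, or if a joint passes its speed limit or range.

## Working session

There is one attempt and no reset: what is moved stays moved. The work goes in short steps, Python scripts to look and compute and a shell command to move; the robot and the scene stay as the last step left them, time stands still between calls to the robot, and variables do not carry over. Pictures are saved under pics/ and viewed, about 8 in all and at most 12, crops included, and the job is handed in when it is done.

```bash
mkdir -p pics; cat > h.py <<'E'
from station import *
import numpy as np, cv2
from scipy.spatial.transform import Rotation as R
def cloud(f):
    K=f["intrinsics"];T=f["extrinsics"];d=f["range_z"]
    v,u=np.mgrid[:d.shape[0],:d.shape[1]]
    P=np.stack([(u-K[0,2])/K[0,0]*d,-(v-K[1,2])/K[1,1]*d,-d],-1)
    return P@T[:3,:3].T+T[:3,3]
def snap(n,name):
    f=grab_frame(n);cv2.imwrite(f"pics/{name}.png",f["image"]);np.savez(f"pics/{name}.npz",**f);return f
def load(name):
    return dict(np.load(f"pics/{name}.npz"))
E
python3 - <<'E'
from h import *
s=observe();print({k:np.round(v,3) for k,v in s.items()})
a=snap("top","top0");b=snap("scene","scene0")
for f in(a,b):print(np.round(f["intrinsics"],1),np.round(f["extrinsics"],3),f["image"].shape)
cv2.imwrite("pics/both.png",cv2.resize(np.vstack([a["image"],b["image"]]),(450,600*1)) if 0 else np.hstack([cv2.resize(a["image"],(400,300)),cv2.resize(b["image"],(400,300))]))
E
ls
```

```text
{'time': np.float64(0.0), 'qpos': array([-1.032,  0.502, -0.427,  1.551,  0.221,  1.138, -0.21 ]), 'joint_vel': array([-0.   ,  0.001,  0.001, -0.   , -0.   , -0.   , -0.001]), 'effort': array([ 0.0000e+00, -5.6659e+01, -5.8160e+00, -2.7913e+01, -6.9000e-02,
        3.1000e-02,  0.0000e+00]), 'eef_pos': array([0.177, 0.625, 0.226]), 'eef_rot': array([-4.320e-01, -3.111e+00,  3.000e-03]), 'force': array([-1.211, -0.164, -0.165]), 'wrist_torque': array([-0.001, -0.014,  0.003]), 'gripper_width': np.float64(0.092)}
[[462.6   0.  253.9]
 [  0.  462.6 187.1]
 [  0.    0.    1. ]] [[ 1.900e-02  9.790e-01 -2.030e-01  3.260e-01]
 [-1.000e+00  1.800e-02 -5.000e-03  5.300e-02]
 [-1.000e-03  2.030e-01  9.790e-01  1.196e+00]
 [ 0.000e+00  0.000e+00  0.000e+00  1.000e+00]] (384, 512, 3)
[[362.    0.  261.1]
 [  0.  362.  189.4]
 [  0.    0.    1. ]] [[-0.202 -0.507  0.838  1.373]
 [ 0.979 -0.095  0.179  0.257]
 [-0.011  0.857  0.515  0.618]
 [ 0.     0.     0.     1.   ]] (384, 512, 3)
h.py
pics
```

View pics/top0.png

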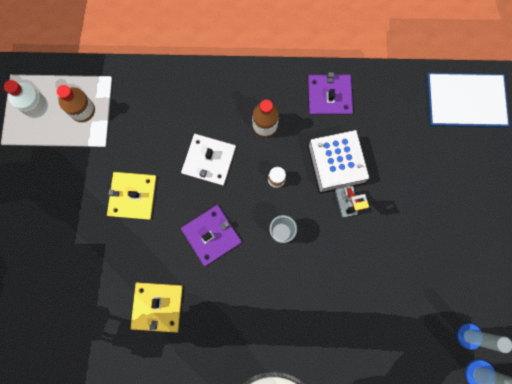

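View pics/scene0.png

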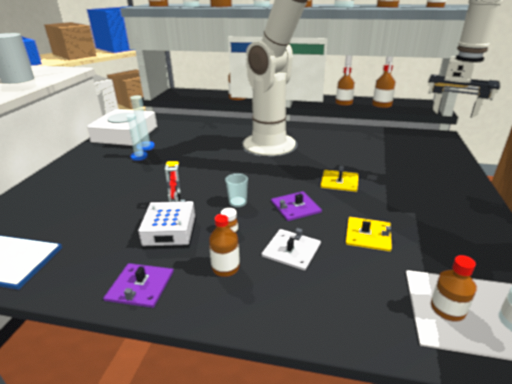

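The top view shows the aluminium cover at about (209,159) with its keeper towards (203,173). The block is at (340,160) and its latch at (350,200). The bystanders are at (266,118), (277,177) and (283,229).

```bash
cat > m.py <<'E'
from h import *
f=load("top0");P=cloud(f);im=f["image"];hsv=cv2.cvtColor(im,cv2.COLOR_BGR2HSV)
C=f["extrinsics"];K=f["intrinsics"]
def ray(u,v,z):
    d=C[:3,:3]@np.array([(u-K[0,2])/K[0,0],-(v-K[1,2])/K[1,1],-1]);return C[:3,3]+d*(z-C[2,3])/d[2]
def rect(box,zlo,zhi,ztop,smax=70,vmin=110):
    m=np.zeros(im.shape[:2],np.uint8);u0,v0,u1,v1=box
    s=(slice(v0,v1),slice(u0,u1))
    ok=(P[s][...,2]>zlo)&(P[s][...,2]<zhi)
    m[s]=ok*255
    c=max(cv2.findContours(m,cv2.RETR_EXTERNAL,cv2.CHAIN_APPROX_NONE)[0],key=cv2.contourArea)
    W=np.array([ray(u,v,ztop)[:2] for u,v in c[:,0]],np.float32)
    return cv2.minAreaRect(W*1000), m
if __name__=="__main__":
    r,m=rect((170,120,250,200),.004,.016,.008);print("cover",r,np.median(P[150:170,190:200,2]))
    r,m2=rect((295,115,385,200),.052,.075,.060);print("block",r,np.median(P[...,2][m2>0]))
    for n,box in dict(coverKG=(170,120,250,200),latch=(320,175,385,225)).items():
        u0,v0,u1,v1=box;Q=P[v0:v1,u0:u1].reshape(-1,3);H=hsv[v0:v1,u0:u1].reshape(-1,3)
        if n=="coverKG":
            q=Q[(Q[:,2]>.02)];lab=q[:,2]
            print("tall",len(q))
            a=q[q[:,2]>.034];print("grip",a.mean(0),len(a)); b=q[(q[:,2]<.034)];print(np.round(b,3))
        else:
            y=(H[:,0]>20)&(H[:,0]<35)&(H[:,1]>150)&(H[:,2]>120);r_=((H[:,0]<8)|(H[:,0]>172))&(H[:,1]>150)
            print("yellow",Q[y].mean(0),Q[y].min(0),Q[y].max(0));print("red",Q[r_].mean(0),Q[r_].min(0),Q[r_].max(0))
    # blue caps
    b=(hsv[...,0]>100)&(hsv[...,0]<125)&(hsv[...,1]>150)&(P[...,2]>.05)&(P[...,2]<.09);b[:, :300]=0;b[:,385:]=0
    q=P[b];print("caps",q.mean(0),cv2.minAreaRect((q[:,:2]*1000).astype(np.float32)))
    for n,z,bx in(("amber",.15,(245,90,290,140)),("jar",.06,(262,160,292,192)),("beaker",.085,(262,210,302,250))):
        u0,v0,u1,v1=bx;Q=P[v0:v1,u0:u1].reshape(-1,3);Q=Q[Q[:,2]>z-.012];print(n,Q.mean(0),len(Q),Q.max(0)-Q.min(0))
E
python3 m.py
python3 - <<'E'
from h import *
f=load("top0");im=f["image"]
a=cv2.resize(im[115:225,300:390],None,fx=4.4,fy=4.4,interpolation=cv2.INTER_CUBIC)
b=cv2.resize(im[125:195,170:250],None,fx=4.4,fy=4.4,interpolation=cv2.INTER_CUBIC)
o=np.zeros((484,396+352,3),np.uint8);o[:,:396]=a;o[:308,396:]=b;cv2.imwrite("pics/crop1.png",o)
E
```

```text
cover ((645.4799194335938, 184.71133422851562), (119.81690979003906, 116.48043060302734), 73.70159912109375) 0.006519177731671544
block ((638.7340087890625, -154.98428344726562), (130.6758575439453, 120.4173583984375), 13.224628448486328) 0.058609662515842986
tall 107
grip [0.56505206 0.14521633 0.35893903] 65
[[0.664 0.171 0.024]
 [0.658 0.173 0.027]
 [0.656 0.174 0.023]
 [0.651 0.175 0.032]
 [0.654 0.174 0.021]
 [0.65  0.176 0.028]
 [0.646 0.189 0.029]
 [0.646 0.186 0.029]
 [0.645 0.183 0.034]
 [0.645 0.178 0.033]
 [0.645 0.184 0.023]
 [0.645 0.181 0.025]
 [0.644 0.178 0.028]
 [0.608 0.2   0.031]
 [0.608 0.197 0.031]
 [0.608 0.195 0.029]
 [0.606 0.203 0.029]
 [0.605 0.199 0.032]
 [0.606 0.197 0.028]
 [0.606 0.195 0.029]
 [0.606 0.192 0.028]
 [0.606 0.189 0.031]
 [0.602 0.202 0.033]
 [0.603 0.2   0.028]
 [0.603 0.197 0.028]
 [0.603 0.194 0.03 ]
 [0.603 0.192 0.031]
 [0.604 0.19  0.028]
 [0.6   0.202 0.03 ]
 [0.601 0.2   0.025]
 [0.6   0.197 0.03 ]
 [0.6   0.194 0.029]
 [0.6   0.192 0.032]
 [0.6   0.189 0.03 ]
 [0.598 0.202 0.027]
 [0.598 0.2   0.029]
 [0.598 0.197 0.03 ]
 [0.598 0.194 0.03 ]
 [0.598 0.192 0.029]
 [0.598 0.189 0.028]
 [0.596 0.195 0.026]
 [0.595 0.192 0.03 ]]
yellow [ 0.5072862  -0.19146053  0.13041006] [ 0.49670673 -0.24044213 -0.00374902] [ 0.54071308 -0.17192982  0.14971043]
red [ 0.5453504  -0.18001733  0.08117106] [ 0.52288379 -0.21456285 -0.00292346] [ 0.56135077 -0.17258658  0.10668832]
caps [ 0.65004777 -0.1543614   0.05935055] ((650.6016235351562, -154.34791564941406), (72.59904479980469, 57.042510986328125), 12.62835693359375)
amber [0.73047683 0.03532732 0.17850912] 136 [0.43350866 0.03229335 1.05757503]
jar [0.59440774 0.00277024 0.05833548] 198 [0.03851695 0.03810066 0.01542338]
beaker [ 0.45444831 -0.011054    0.10877726] 169 [0.16140097 0.09550671 1.12319324]
```

View pics/crop1.png

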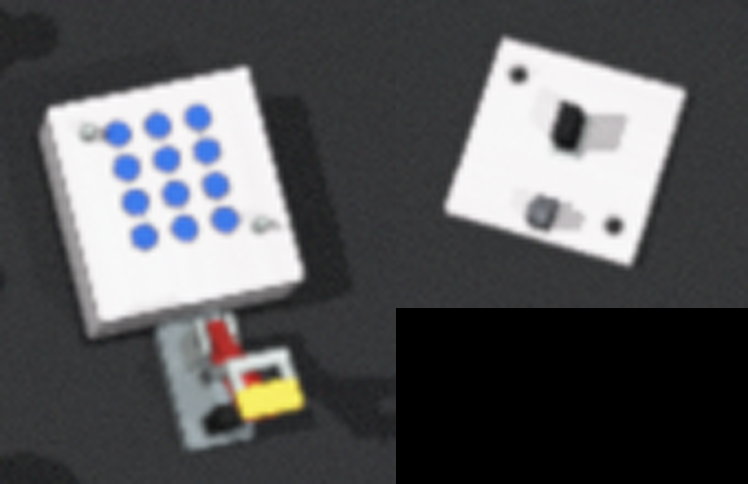

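```bash
cat >> h.py <<'E'
def go(x,y,z,ydeg=None):
    "tool-axis turn then shift from the measured pose to a TCP target; ydeg = world heading of tool y (tool down)"
    s=observe();Rc=R.from_rotvec(s["eef_rot"])
    Rt=Rc
    if ydeg is not None:
        a=np.deg2rad(ydeg);ty=np.array([np.cos(a),np.sin(a),0])
        tz=np.array([0,0,-1.]);Rt=R.from_matrix(np.c_[np.cross(ty,tz),ty,tz])
    w=np.rad2deg((Rc.inv()*Rt).as_rotvec());d=Rt.inv().apply(np.array([x,y,z])-s["eef_pos"])
    print("turn",w.round(2),"then shift mm",(d*1000).round(1),"| t",round(float(s["time"]),2),"tcp",s["eef_pos"].round(4))
E
python3 - <<'E'
from h import *
import station;print(grasp_offset, [n for n in dir(station) if n[0]!='_'])
a=np.deg2rad(-16.3);go(.6455+.01*np.cos(a),.1847+.01*np.sin(a),.20,73.7)
E
```

```text
0.0188 ['Unreachable', 'grab_frame', 'grasp_offset', 'observe', 'sign_off']
turn [-0.1 -0.   0.5] then shift mm [-583.3 -290.9   25.8] | t 0.1 tcp [0.1769 0.6248 0.2258]
```

```bash
R='{"x":-0.0389,"y":-0.0194,"z":0.0017}'; python3 -m handwheel '[{"x":-0.0389,"y":-0.0194,"z":0.0017},{"x":-0.0389,"y":-0.0194,"z":0.0017},{"x":-0.0389,"y":-0.0194,"z":0.0017},{"x":-0.0389,"y":-0.0194,"z":0.0017},{"x":-0.0389,"y":-0.0194,"z":0.0017},{"x":-0.0389,"y":-0.0194,"z":0.0017},{"x":-0.0389,"y":-0.0194,"z":0.0017},{"x":-0.0389,"y":-0.0194,"z":0.0017},{"x":-0.0389,"y":-0.0194,"z":0.0017},{"x":-0.0389,"y":-0.0194,"z":0.0017},{"x":-0.0389,"y":-0.0194,"z":0.0017},{"x":-0.0389,"y":-0.0194,"z":0.0017},{"x":-0.0389,"y":-0.0194,"z":0.0017},{"x":-0.0389,"y":-0.0194,"z":0.0017},{"x":-0.0389,"y":-0.0194,"z":0.0017},{},{}]'
python3 - <<'E'
from h import *
f=snap("wrist","w0");print(f["intrinsics"].round(1),f["extrinsics"].round(3))
a=np.deg2rad(-16.3);go(.6455+.01*np.cos(a),.1847+.01*np.sin(a),.20,73.7)
E
```

```text
[[278.9   0.  252.4]
 [  0.  278.9 192.2]
 [  0.    0.    1. ]] [[ 0.271 -0.923 -0.274  0.102]
 [ 0.963  0.259  0.078  0.646]
 [-0.001 -0.285  0.958  0.383]
 [ 0.     0.     0.     1.   ]]
turn [-0.08 -0.    0.5 ] then shift mm [-583.3 -291.    25.9] | t 0.15 tcp [0.1769 0.6249 0.2259]schema error: expected keys wx, wy, wz, x, y, z, grip
```

View pics/w0.png

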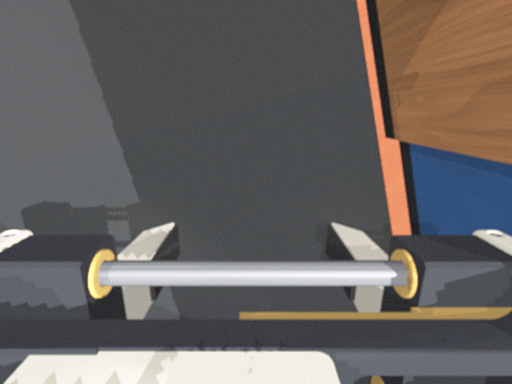

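The first move was refused because every row needs all its keys, so nothing moved. I'll resend it with the full rows.

```bash
python3 -m handwheel '[{"wx":0,"wy":0,"wz":0.5,"x":-0.0389,"y":-0.0194,"z":0.0017,"grip":1},{"wx":0,"wy":0,"wz":0,"x":-0.0389,"y":-0.0194,"z":0.0017,"grip":1},{"wx":0,"wy":0,"wz":0,"x":-0.0389,"y":-0.0194,"z":0.0017,"grip":1},{"wx":0,"wy":0,"wz":0,"x":-0.0389,"y":-0.0194,"z":0.0017,"grip":1},{"wx":0,"wy":0,"wz":0,"x":-0.0389,"y":-0.0194,"z":0.0017,"grip":1},{"wx":0,"wy":0,"wz":0,"x":-0.0389,"y":-0.0194,"z":0.0017,"grip":1},{"wx":0,"wy":0,"wz":0,"x":-0.0389,"y":-0.0194,"z":0.0017,"grip":1},{"wx":0,"wy":0,"wz":0,"x":-0.0389,"y":-0.0194,"z":0.0017,"grip":1},{"wx":0,"wy":0,"wz":0,"x":-0.0389,"y":-0.0194,"z":0.0017,"grip":1},{"wx":0,"wy":0,"wz":0,"x":-0.0389,"y":-0.0194,"z":0.0017,"grip":1},{"wx":0,"wy":0,"wz":0,"x":-0.0389,"y":-0.0194,"z":0.0017,"grip":1},{"wx":0,"wy":0,"wz":0,"x":-0.0389,"y":-0.0194,"z":0.0017,"grip":1},{"wx":0,"wy":0,"wz":0,"x":-0.0389,"y":-0.0194,"z":0.0017,"grip":1},{"wx":0,"wy":0,"wz":0,"x":-0.0389,"y":-0.0194,"z":0.0017,"grip":1},{"wx":0,"wy":0,"wz":0,"x":-0.0389,"y":-0.0194,"z":0.0017,"grip":1},{"wx":0,"wy":0,"wz":0,"x":0,"y":0,"z":0,"grip":1},{"wx":0,"wy":0,"wz":0,"x":0,"y":0,"z":0,"grip":1}]'
python3 - <<'E'
from h import *
f=snap("wrist","w1");P=cloud(f)
a=np.deg2rad(-16.3);go(.6455+.01*np.cos(a),.1847+.01*np.sin(a),.20,73.7)
E
```

```text
time: 1.85
eef_pos: [0.656, 0.1807, 0.2002]
eef_rot: [-0.451, -3.108, 0.001]
force: [0.3, 0.6, -0.4]
gripper_width: 0.0918
turn [ 0.   -0.1  -0.02] then shift mm [-0.4 -0.9  0.5] | t 1.9 tcp [0.655  0.1828 0.2005]
```

View pics/w1.png

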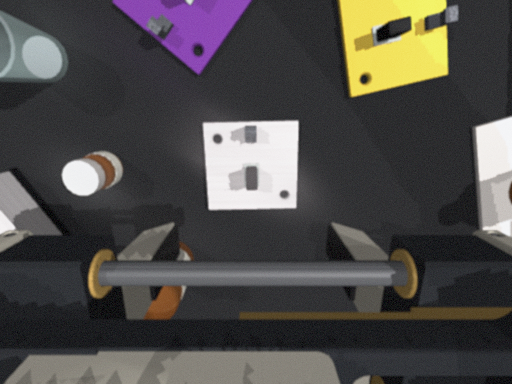

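The wrist view shows the cover at about (251,165), with holes at (217,139) and (284,194), the grip block at (251,178) and the keeper at (250,134). I'll measure it from here.

```bash
cat >> h.py <<'E'
def rayz(f,u,v,z):
    C=f["extrinsics"];K=f["intrinsics"]
    d=C[:3,:3]@np.array([(u-K[0,2])/K[0,0],-(v-K[1,2])/K[1,1],-1]);return C[:3,3]+d*(z-C[2,3])/d[2]
E
python3 - <<'E'
from h import *
f=load("w1");im=f["image"];g=cv2.cvtColor(im,cv2.COLOR_BGR2GRAY);P=cloud(f)
m=((im.min(2)>150)*255).astype(np.uint8);m[:,:190]=0;m[:,320:]=0;m[225:]=0
c=max(cv2.findContours(m,cv2.RETR_EXTERNAL,cv2.CHAIN_APPROX_NONE)[0],key=cv2.contourArea)
W=np.array([rayz(f,u,v,.008)[:2]*1000 for u,v in c[:,0]],np.float32);r=cv2.minAreaRect(W);print("cover",r)
# dark blobs inside
M=cv2.fillPoly(np.zeros_like(m),[cv2.convexHull(c)],255)
n,l,st,ce=cv2.connectedComponentsWithStats(((g<110)&(cv2.erode(M,np.ones((5,5)))>0)).astype(np.uint8))
h=[]
for i in range(1,n):
    if st[i,4]>15:
        p=P[l==i];print(ce[i].round(1),st[i,:].tolist(),rayz(f,*ce[i],.008).round(4),"cloud z",np.percentile(p[:,2],[5,50,95]).round(3))
p=P[(P[...,2]>.035)&(P[...,2]<.05)&(M>0)];print("grip top",p.mean(0).round(4),len(p))
E
```

```text
cover ((648.10595703125, 181.38311767578125), (117.15463256835938, 113.13312530517578), 74.7486801147461)
[217.  138.3] [214, 135, 7, 8, 46] [0.6019 0.151  0.008 ] cloud z [-0.002 -0.     0.001]
[251.2 177.8] [246, 167, 11, 22, 215] [0.662  0.1774 0.008 ] cloud z [0.023 0.039 0.041]
[283.8 193.6] [281, 191, 7, 6, 33] [0.6944 0.2123 0.008 ] cloud z [-0.001 -0.     0.001]
grip top [0.6578 0.1791 0.0393] 239
```

```bash
python3 - <<'E'
from h import *
for i in range(3): print(observe()["eef_pos"])
go(.6574,.1793,.0125,74.8)
E
```

```text
[0.65500649 0.18284834 0.20050156]
[0.65500649 0.18284834 0.20050156]
[0.65500649 0.18284834 0.20050156]
turn [ 0.   -0.1  -1.12] then shift mm [ -3.2  -2.8 188. ] | t 1.9 tcp [0.655  0.1828 0.2005]
```

```bash
python3 -m handwheel '[{"wx":0,"wy":0,"wz":-1.1,"x":-0.0032,"y":-0.0028,"z":0,"grip":0.5},{"wx":0,"wy":0,"wz":0,"x":0,"y":0,"z":0.04,"grip":0.5},{"wx":0,"wy":0,"wz":0,"x":0,"y":0,"z":0.04,"grip":0.5},{"wx":0,"wy":0,"wz":0,"x":0,"y":0,"z":0.04,"grip":0.5},{"wx":0,"wy":0,"wz":0,"x":0,"y":0,"z":0.03,"grip":0.5},{"wx":0,"wy":0,"wz":0,"x":0,"y":0,"z":0,"grip":0.5},{"wx":0,"wy":0,"wz":0,"x":0,"y":0,"z":0,"grip":0.5}]'
python3 - <<'E'
from h import *
go(.6574,.1793,.0125,74.8)
E
```

```text
time: 2.6
eef_pos: [0.6574, 0.1802, 0.0516]
eef_rot: [-0.412, -3.114, -0.0]
force: [0.3, 0.1, -0.0]
gripper_width: 0.0468
turn [ 0.01 -0.05  0.12] then shift mm [-0.3 -0.9 39.1] | t 2.6 tcp [0.6574 0.1802 0.0516]
```

```bash
python3 -m handwheel '[{"wx":0,"wy":0,"wz":0,"x":0,"y":-0.001,"z":0.02,"grip":0.5},{"wx":0,"wy":0,"wz":0,"x":0,"y":0,"z":0.012,"grip":0.5},{"wx":0,"wy":0,"wz":0,"x":0,"y":0,"z":0.007,"grip":0.5},{"wx":0,"wy":0,"wz":0,"x":0,"y":0,"z":0,"grip":0.5},{"wx":0,"wy":0,"wz":0,"x":0,"y":0,"z":0,"grip":0},{"wx":0,"wy":0,"wz":0,"x":0,"y":0,"z":0,"grip":0},{"wx":0,"wy":0,"wz":0,"x":0,"y":0,"z":0,"grip":0},{"wx":0,"wy":0,"wz":0,"x":0,"y":0,"z":0,"grip":0},{"wx":0,"wy":0,"wz":0,"x":0,"y":0,"z":0,"grip":0},{"wx":0,"wy":0,"wz":0,"x":0,"y":0,"z":0,"grip":0}]'
```

```text
time: 3.6
eef_pos: [0.6579, 0.1783, 0.0125]
eef_rot: [0.416, 3.114, 0.001]
force: [0.7, 0.2, 1.5]
gripper_width: 0.014
```

The grip is good, with the opening at 14 mm. Next I lift and turn to the block's yaw.

```bash
python3 -m handwheel '[{"wx":0,"wy":0,"wz":0,"x":0,"y":0,"z":-0.01,"grip":0},{"wx":0,"wy":0,"wz":0,"x":0,"y":0,"z":-0.03,"grip":0},{"wx":0,"wy":0,"wz":0,"x":0,"y":0,"z":-0.04,"grip":0},{"wx":0,"wy":0,"wz":0,"x":0,"y":0,"z":-0.04,"grip":0},{"wx":0,"wy":0,"wz":0,"x":0,"y":0,"z":-0.04,"grip":0},{"wx":0,"wy":0,"wz":0,"x":0,"y":0,"z":-0.04,"grip":0},{"wx":0,"wy":0,"wz":0,"x":0,"y":0,"z":-0.03,"grip":0},{"wx":0,"wy":0,"wz":0,"x":0,"y":0,"z":-0.01,"grip":0},{"wx":0,"wy":0,"wz":0,"x":0,"y":0,"z":0,"grip":0},{"wx":0,"wy":0,"wz":0,"x":0,"y":0,"z":0,"grip":0}]'
python3 - <<'E'
from h import *
print(observe()["gripper_width"],observe()["force"])
a=np.deg2rad(13.2);go(.6387+.05*np.cos(a),-.155+.05*np.sin(a),.25,103.2)
E
```

```text
time: 4.6
eef_pos: [0.6562, 0.1775, 0.2498]
eef_rot: [-0.415, -3.111, 0.003]
force: [0.4, -0.8, -6.1]
gripper_width: 0.0137
0.01372573802392851 [ 0.43515665 -0.83070454 -6.11731427]
turn [ -0.08  -0.21 -28.4 ] then shift mm [ 4.300e+01 -3.197e+02 -2.000e-01] | t 4.6 tcp [0.6562 0.1775 0.2498]
```

```bash
python3 -m handwheel '[{"wx":0,"wy":0,"wz":-4,"x":0,"y":0,"z":0,"grip":0},{"wx":0,"wy":0,"wz":-7,"x":0,"y":0,"z":0,"grip":0},{"wx":0,"wy":0,"wz":-7,"x":0,"y":0,"z":0,"grip":0},{"wx":0,"wy":-0.2,"wz":-6.4,"x":0,"y":0,"z":0,"grip":0},{"wx":0,"wy":0,"wz":-4,"x":0,"y":0,"z":0,"grip":0},{"wx":0,"wy":0,"wz":0,"x":0.003,"y":-0.02,"z":0,"grip":0},{"wx":0,"wy":0,"wz":0,"x":0.004,"y":-0.03,"z":0,"grip":0},{"wx":0,"wy":0,"wz":0,"x":0.004,"y":-0.035,"z":0,"grip":0},{"wx":0,"wy":0,"wz":0,"x":0.004,"y":-0.035,"z":0,"grip":0},{"wx":0,"wy":0,"wz":0,"x":0.004,"y":-0.035,"z":0,"grip":0},{"wx":0,"wy":0,"wz":0,"x":0.004,"y":-0.035,"z":0,"grip":0},{"wx":0,"wy":0,"wz":0,"x":0.004,"y":-0.035,"z":0,"grip":0},{"wx":0,"wy":0,"wz":0,"x":0.004,"y":-0.035,"z":0,"grip":0},{"wx":0,"wy":0,"wz":0,"x":0.004,"y":-0.03,"z":0,"grip":0},{"wx":0,"wy":0,"wz":0,"x":0.004,"y":-0.02,"z":0,"grip":0},{"wx":0,"wy":0,"wz":0,"x":0.004,"y":-0.01,"z":0,"grip":0},{"wx":0,"wy":0,"wz":0,"x":0,"y":0,"z":0,"grip":0},{"wx":0,"wy":0,"wz":0,"x":0,"y":0,"z":0,"grip":0},{"wx":0,"wy":0,"wz":0,"x":0,"y":0,"z":0,"grip":0}]'
python3 - <<'E'
from h import *
f=snap("wrist","w2");snap("top","top2");snap("scene","scene2")
a=np.deg2rad(13.2);go(.6387+.05*np.cos(a),-.155+.05*np.sin(a),.25,103.2)
E
```

```text
time: 6.5
eef_pos: [0.6889, -0.1403, 0.2518]
eef_rot: [-0.366, 3.117, 0.003]
force: [0.3, 0.2, -5.2]
gripper_width: 0.0137
turn [0.01 0.22 0.13] then shift mm [ 2.1 -1.8  2.4] | t 6.65 tcp [ 0.6891 -0.1414  0.2524]
```

View pics/w2.png

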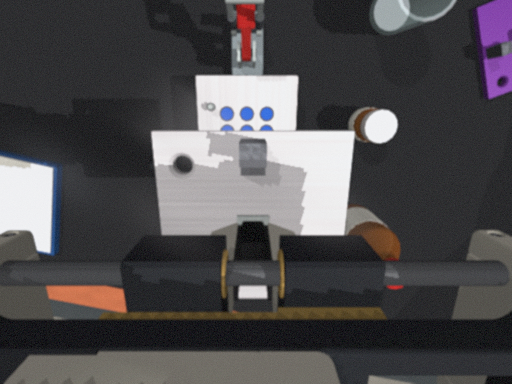

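The wrist view shows the block's near edge at about row 76, pin1 at (209,106) and the cover's hole1 at (183,164). The cover's near edge is at row 131.

```bash
cat > m2.py <<'E'
from h import *
f=load("w2");im=f["image"];g=cv2.cvtColor(im,cv2.COLOR_BGR2GRAY);P=cloud(f)
def fit(pts):
    vx,vy,x,y=cv2.fitLine(np.array(pts,np.float32),cv2.DIST_HUBER,0,.01,.01).ravel();return np.array([x,y]),np.array([vx,vy])
def edge(line,th,z,ax):
    # scan for bright crossing along given axis, subpixel
    out=[]
    for k,a,b in line:
        s=(g[a:b,k] if ax==0 else g[k,a:b]).astype(float) if b>a else (g[b:a,k][::-1] if ax==0 else g[k,b:a][::-1]).astype(float)
        i=np.argmax(s>th)
        if i==0: continue
        t=i-(s[i]-th)/(s[i]-s[i-1]);p=a+t if b>a else a-1-t
        out.append(rayz(f,*((k,p) if ax==0 else (p,k)),z)[:2]*1000)
    return fit(out)
ang=lambda d:np.rad2deg(np.arctan2(d[1],d[0]))%180
def inter(l,m):
    s=np.linalg.solve(np.c_[l[1],-m[1]],m[0]-l[0]);return l[0]+s[0]*l[1]
top=edge([(u,68,90) for u in list(range(203,228))+list(range(268,294))],130,.06,0)
L=edge([(v,188,206) for v in range(82,124)],130,.06,1);Rr=edge([(v,306,290) for v in range(82,124)],130,.06,1)
print("block yaw: near",ang(top[1])-90,"L",ang(L[1]),"R",ang(Rr[1]))
a,b=inter(top,L),inter(top,Rr);print("corners",a,b,np.linalg.norm(a-b))
zc=.2524-.0112+.008
ct=edge([(u,122,140) for u in list(range(160,235))+list(range(270,345))],130,zc,0)
cL=edge([(v,146,170) for v in range(140,225)],120,zc,1);cR=edge([(v,362,338) for v in range(140,200)],120,zc,1)
print("cover yaw: near",ang(ct[1])-90,"L",ang(cL[1]),"R",ang(cR[1]))
c,d=inter(ct,cL),inter(ct,cR);print("corners",c,d,np.linalg.norm(c-d))
m=(g[150:178,168:198]<110).astype(np.uint8);n,l,st,ce=cv2.connectedComponentsWithStats(m);i=1+np.argmax(st[1:,4])
h1=rayz(f,ce[i][0]+168,ce[i][1]+150,zc)*1000;print("hole1 px",ce[i]+[168,150],st[i],h1)
print("cover z cloud",np.median(P[180:220,180:220,2]),np.median(P[140:150,300:330,2]),np.median(P[140:150,165:175,2]),"block z",np.median(P[85:95,275:290,2]))
cv2.imwrite("pics/c3.png",np.hstack([cv2.resize(im[70:135,190:305],None,fx=4,fy=4,interpolation=cv2.INTER_CUBIC),cv2.resize(load("scene2")["image"][130:195,120:205],None,fx=4,fy=4,interpolation=cv2.INTER_CUBIC)]))
E
python3 m2.py
```

```text
block yaw: near 13.305916 L 13.011675 R 13.263953
corners [ 591.8422 -231.3329] [ 564.2453   -114.643555] 119.90827
cover yaw: near 13.4627 L 13.877983 R 13.619448
corners [ 637.4626  -211.29433] [610.6686 -99.3682] 115.088554
hole1 px [182.58935361 164.66159696] [  5   6  20  18 263] [ 652.66949133 -190.3063005   249.2       ]
cover z cloud 0.2467267051763779 0.2468520829115693 0.2465264661043905 block z 0.059897516367297815
```

View pics/c3.png

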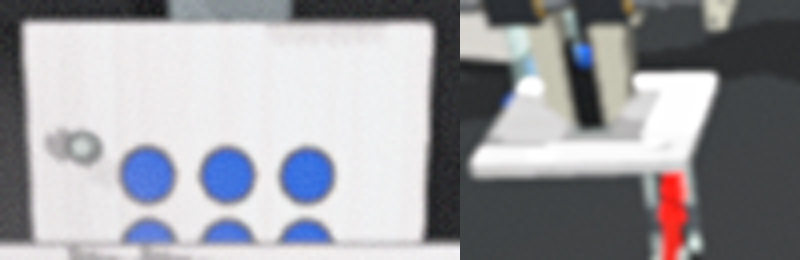

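```bash
python3 -m handwheel '[{"wx":0,"wy":0.2,"wz":0.4,"x":0.01,"y":-0.002,"z":0,"grip":0},{"wx":0,"wy":0,"wz":0,"x":0.014,"y":-0.0025,"z":0,"grip":0},{"wx":0,"wy":0,"wz":0,"x":0.01,"y":-0.002,"z":0.01,"grip":0},{"wx":0,"wy":0,"wz":0,"x":0,"y":0,"z":0.03,"grip":0},{"wx":0,"wy":0,"wz":0,"x":0,"y":0,"z":0.03,"grip":0},{"wx":0,"wy":0,"wz":0,"x":0,"y":0,"z":0.03,"grip":0},{"wx":0,"wy":0,"wz":0,"x":0,"y":0,"z":0.03,"grip":0},{"wx":0,"wy":0,"wz":0,"x":0,"y":0,"z":0.02,"grip":0},{"wx":0,"wy":0,"wz":0,"x":0,"y":0,"z":0.006,"grip":0},{"wx":0,"wy":0,"wz":0,"x":0,"y":0,"z":0,"grip":0},{"wx":0,"wy":0,"wz":0,"x":0,"y":0,"z":0,"grip":0},{"wx":0,"wy":0,"wz":0,"x":0,"y":0,"z":0,"grip":0}]'
python3 - <<'E'
from h import *
f=snap("wrist","w3");s=snap("scene","scene3");snap("top","top3")
go(.6569,-.1545,.095,103.2)
cv2.imwrite("pics/c4.png",np.hstack([f["image"][:, 100:420],cv2.resize(s["image"][140:268,110:230],None,fx=3,fy=3,interpolation=cv2.INTER_CUBIC)]))
E
```

```text
time: 7.85
eef_pos: [0.6585, -0.1576, 0.0982]
eef_rot: [-0.35, 3.119, -0.002]
force: [-0.4, -0.3, -5.5]
gripper_width: 0.0142
turn [-0.08  0.1  -0.41] then shift mm [0.3 3.1 2.4] | t 8.0 tcp [ 0.6579 -0.1575  0.0974]
```

View pics/c4.png

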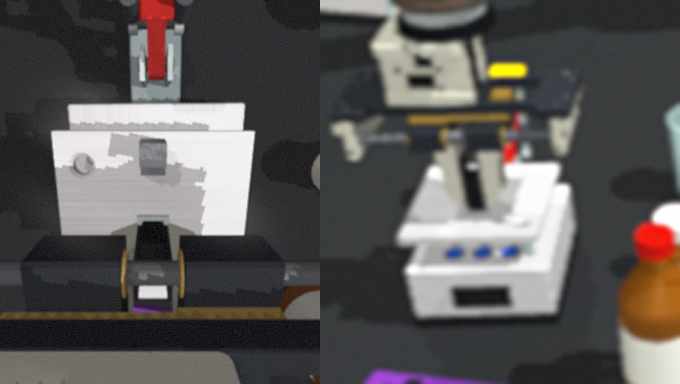

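The cover hovers above the block, and pin1's tip shows through hole1 at about (183,163). I'll measure the offset between the two.

```bash
cat > m3.py <<'E'
from h import *
import sys
f=load("w3");im=f["image"];g=cv2.cvtColor(im,cv2.COLOR_BGR2GRAY).astype(float)
def run(z,rows,dark):pass
def colprof(u,a,b):return g[a:b,u]
print("rows at u=180,300:",[(u,g[96:140,u].astype(int).tolist()) for u in (180,315)])
print("block row 116 L",g[116,160:180].astype(int).tolist(),"R",g[116,335:355].astype(int).tolist())
print("cover row 145",g[145,145:165].astype(int).tolist(),g[145,345:362].astype(int).tolist())
print("cover row 220",g[220,150:170].astype(int).tolist(),g[220,340:362].astype(int).tolist())
E
python3 m3.py
```

```text
rows at u=180,300: [(180, [66, 67, 64, 64, 61, 64, 66, 96, 160, 206, 227, 228, 232, 231, 231, 232, 231, 232, 234, 232, 229, 233, 232, 232, 225, 210, 193, 182, 178, 172, 172, 176, 173, 167, 168, 200, 227, 230, 229, 231, 231, 234, 234, 234]), (315, [43, 51, 45, 46, 35, 50, 80, 142, 191, 226, 228, 229, 232, 232, 230, 232, 236, 239, 241, 242, 241, 241, 242, 241, 244, 243, 241, 241, 241, 243, 240, 242, 242, 233, 216, 211, 233, 239, 240, 241, 242, 240, 242, 240])]
block row 116 L [57, 62, 61, 64, 66, 68, 62, 73, 121, 180, 219, 228, 228, 230, 233, 228, 229, 226, 229, 231] R [240, 241, 242, 240, 242, 240, 238, 237, 213, 132, 61, 39, 41, 49, 49, 49, 51, 44, 51, 46]
cover row 145 [42, 47, 47, 37, 38, 43, 75, 157, 232, 238, 238, 236, 234, 235, 237, 236, 235, 235, 235, 236] [240, 241, 240, 242, 241, 242, 243, 232, 154, 71, 44, 35, 45, 49, 46, 48, 51]
cover row 220 [54, 50, 54, 50, 52, 60, 49, 51, 56, 75, 122, 155, 168, 169, 168, 167, 169, 169, 169, 166] [237, 236, 237, 238, 229, 188, 110, 74, 70, 64, 65, 68, 68, 65, 58, 65, 67, 60, 60, 58, 62, 59]
```

```bash
python3 - <<'E'
from h import *
f=load("w3");a=np.deg2rad(13.2);x=np.array([np.cos(a),np.sin(a)]);y=np.array([-x[1],x[0]])
for z in(.0942,.0925):
    c=rayz(f,252.5,131.2,z)[:2]*1000; b=rayz(f,256.2,103.4,.06)[:2]*1000
    print(z,"cover edge->block edge along x",(c-b)@x,"lat",(c-b)@y,c,b)
    l,r=rayz(f,151.9,145,z),rayz(f,353.1,145,z);print("width",np.linalg.norm(l-r)*1000)
    print("h1",rayz(f,183,163,z)*1000)
l,r=rayz(f,168.4,116,.06),rayz(f,343.9,116,.06);print("bw",np.linalg.norm(l-r)*1000)
def yaw(p,q,z):
    d=rayz(f,*q,z)-rayz(f,*p,z);return np.rad2deg(np.arctan2(d[1],d[0]))-90
print("block yaw",yaw((180,103.8),(315,103.05),.06))
g=cv2.cvtColor(f["image"],cv2.COLOR_BGR2GRAY).astype(float);print(g[150:178:2,168:200:2].astype(int))
E
```

```text
0.0942 cover edge->block edge along x 15.552070601620322 lat -2.5420677250228363 [ 594.24422844 -171.84163876] [ 578.52257723 -172.91806411]
width 115.74565869723662
h1 [ 621.13899224 -207.48252623   94.2       ]
0.0925 cover edge->block edge along x 15.683492998989626 lat -2.543497659414869 [ 594.37250504 -171.81302049] [ 578.52257723 -172.91806411]
width 116.96430773325561
h1 [ 621.55043521 -207.82915948   92.5       ]
bw 118.80212335596569
block yaw 13.189958656762073
[[233 233 233 231 233 231 232 234 234 232 233 233 233 235 232 232]
 [232 233 232 231 226 220 216 216 219 227 230 230 232 232 231 232]
 [233 234 228 221 198 188 185 183 176 187 217 228 231 229 232 233]
 [236 231 216 207 181 179 175 171 177 167 165 207 231 231 231 232]
 [234 227 216 191 168 172 176 179 179 143 124 165 208 232 234 233]
 [231 221 215 154 164 175 171 179 174 148 115 146 169 219 231 229]
 [230 223 203 138 166 177 171 179 170 149 126 119 150 203 235 231]
 [233 227 207 113 166 178 175 176 169 150 148 132 138 192 233 236]
 [182 163 149  89 145 179 171 177 166 154 144 148 154 180 232 235]
 [169 140 137 102 108 167 175 173 166 152 148 152 154 163 190 196]
 [173 154 143 127  97 123 161 172 178 167 147 149 159 165 175 176]
 [179 167 154 148 129 109 115 141 155 153 138 156 165 172 178 179]
 [177 175 164 151 153 147 139 128 131 139 156 165 168 175 173 174]
 [179 179 176 167 158 161 159 162 160 163 170 170 172 176 176 174]]
```

```bash
python3 - <<'E'
from h import *
a=np.deg2rad(13.2);x=np.array([np.cos(a),np.sin(a)]);y=np.array([-x[1],x[0]])
def proj(f,p):
    C=f["extrinsics"];K=f["intrinsics"];q=C[:3,:3].T@(np.array(p)-C[:3,3]);return np.array([K[0,2]+K[0,0]*q[0]/-q[2],K[1,2]-K[1,1]*q[1]/-q[2]]).round(1)
f=load("w2");b=np.array([578.04,-172.99]);p=(b+35*x-42*y)/1000;print("w2 pred pin1 tip/base",proj(f,[*p,.074]),proj(f,[*p,.06]),"meas tip (211,106.8)")
f=load("w3");b=np.array([578.5,-172.9]);p=(b+35*x-42*y)/1000;print("w3 pred pin1 tip/base",proj(f,[*p,.074]),proj(f,[*p,.06]))
c=np.array([594.2,-171.84]);h=(c+14*x-42*y)/1000;print("w3 pred hole1 top, bottom",proj(f,[*h,.0942]),proj(f,[*h,.0862]))
im=f["image"][145:182,165:205];im4=cv2.resize(im,None,fx=10,fy=10,interpolation=cv2.INTER_CUBIC)
im2=cv2.resize(load("w2")["image"][90:125,195:230],None,fx=10,fy=10,interpolation=cv2.INTER_CUBIC)
o=np.zeros((370,750,3),np.uint8);o[:370,:400]=im4;o[:350,400:]=im2;cv2.imwrite("pics/c5.png",o)
E
```

```text
w2 pred pin1 tip/base [209.7 106. ] [211.4 106.1] meas tip (211,106.8)
w3 pred pin1 tip/base [192.6 159.3] [196.7 155.8]
w3 pred hole1 top, bottom [180.5 156.1] [183.7 153.9]
```

View pics/c5.png

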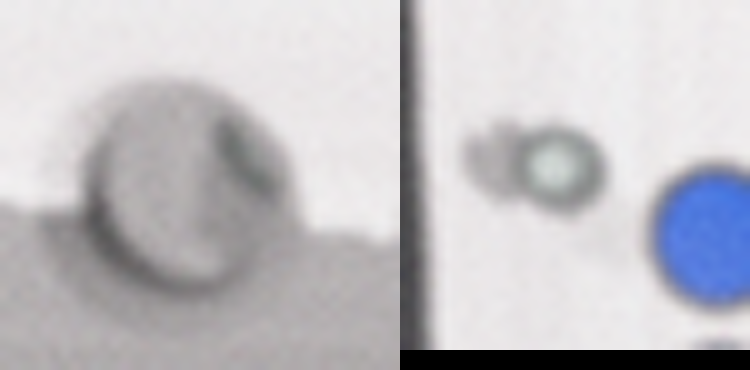

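```bash
python3 -m handwheel '[{"wx":0,"wy":0,"wz":-0.2,"x":0.0006,"y":0.0023,"z":0,"grip":0},{"wx":0,"wy":0,"wz":0,"x":0,"y":0,"z":0.006,"grip":0},{"wx":0,"wy":0,"wz":0,"x":0,"y":0,"z":0.004,"grip":0},{"wx":0,"wy":0,"wz":0,"x":0,"y":0,"z":0.002,"grip":0},{"wx":0,"wy":0,"wz":0,"x":0,"y":0,"z":0.002,"grip":0},{"wx":0,"wy":0,"wz":0,"x":0,"y":0,"z":0.002,"grip":0},{"wx":0,"wy":0,"wz":0,"x":0,"y":0,"z":0.002,"grip":0},{"wx":0,"wy":0,"wz":0,"x":0,"y":0,"z":0,"grip":0},{"wx":0,"wy":0,"wz":0,"x":0,"y":0,"z":0,"grip":0}]'
python3 - <<'E'
from h import *
s=observe();print(s["force"].round(1),s["wrist_torque"].round(2));go(.6569,-.1545,.0712,103.2)
E
```

```text
time: 8.9
eef_pos: [0.6562, -0.1552, 0.0781]
eef_rot: [-0.356, 3.121, -0.001]
force: [0.5, -0.5, -5.5]
gripper_width: 0.0133
[ 0.5 -0.5 -5.5] [ 0.06 -0.33  0.13]
turn [-0.02  0.01 -0.2 ] then shift mm [-0.8  0.5  6.9] | t 8.9 tcp [ 0.6562 -0.1552  0.0781]
```

```bash
python3 -m handwheel '[{"wx":0,"wy":0,"wz":0,"x":0,"y":0,"z":0.002,"grip":0},{"wx":0,"wy":0,"wz":0,"x":0,"y":0,"z":0.002,"grip":0},{"wx":0,"wy":0,"wz":0,"x":0,"y":0,"z":0.0015,"grip":0},{"wx":0,"wy":0,"wz":0,"x":0,"y":0,"z":0.001,"grip":0},{"wx":0,"wy":0,"wz":0,"x":0,"y":0,"z":0,"grip":0},{"wx":0,"wy":0,"wz":0,"x":0,"y":0,"z":0,"grip":0}]'
```

```text
time: 9.5
eef_pos: [0.6563, -0.1552, 0.0726]
eef_rot: [-0.355, 3.121, -0.001]
force: [-2.9, -0.1, 5.5]
gripper_width: 0.0138
```

```bash
python3 - <<'E'
from h import *
s=observe();print(s["force"].round(1),s["wrist_torque"].round(2));go(.6569,-.1545,.0712,103.2)
E
```

```text
[-2.9 -0.1  5.5] [0.23 0.53 0.1 ]
turn [-0.04  0.03 -0.2 ] then shift mm [-0.7  0.6  1.4] | t 9.5 tcp [ 0.6563 -0.1552  0.0726]
```

```bash
python3 -m handwheel '[{"wx":0,"wy":0,"wz":0,"x":0,"y":0,"z":0,"grip":0.5},{"wx":0,"wy":0,"wz":0,"x":0,"y":0,"z":0,"grip":0.5},{"wx":0,"wy":0,"wz":0,"x":0,"y":0,"z":0,"grip":0.5},{"wx":0,"wy":0,"wz":0,"x":0,"y":0,"z":-0.01,"grip":0.5},{"wx":0,"wy":0,"wz":0,"x":0,"y":0,"z":-0.02,"grip":0.5},{"wx":0,"wy":0,"wz":0,"x":0,"y":0,"z":-0.03,"grip":0.5},{"wx":0,"wy":0,"wz":0,"x":0,"y":0,"z":-0.04,"grip":0.5},{"wx":0,"wy":0,"wz":0,"x":0,"y":0,"z":-0.04,"grip":0.5},{"wx":0,"wy":0,"wz":0,"x":0,"y":0,"z":-0.03,"grip":0.5},{"wx":0,"wy":0,"wz":0,"x":0,"y":0,"z":-0.02,"grip":0.5},{"wx":0,"wy":0,"wz":0,"x":0,"y":0,"z":0,"grip":0.5},{"wx":0,"wy":0,"wz":0,"x":0,"y":0,"z":0,"grip":0.5}]'
python3 - <<'E'
from h import *
f=snap("wrist","w4");s=snap("scene","scene4");t=snap("top","top4")
P=cloud(f);im=f["image"];print(observe()["eef_pos"])
a=np.deg2rad(13.2);x=np.array([np.cos(a),np.sin(a)]);y=np.array([-x[1],x[0]]);bc=np.array([.6413,-.1582])
B=np.stack([(P[...,:2]-bc)@x,(P[...,:2]-bc)@y,P[...,2]],-1)*1000
# cover plane
m=(im.min(2)>140)&(B[...,0]>-48)&(B[...,0]<50)&(abs(B[...,1])<52)&(abs(B[...,2]-68)<8)&(abs(B[...,1])>15)
Q=B[m];c,*_=np.linalg.lstsq(np.c_[Q[:,:2],np.ones(len(Q))],Q[:,2],rcond=None);print("plane slopes(deg)",np.rad2deg(c[:2]),"z0",c[2],len(Q))
h=cv2.cvtColor(im,cv2.COLOR_BGR2HSV)
yl=(h[...,0]>20)&(h[...,0]<35)&(h[...,1]>150)&(h[...,2]>100)&(B[...,0]<0)&(abs(B[...,1])<40)&(abs(B[...,0])<200)
rd=((h[...,0]<8)|(h[...,0]>172))&(h[...,1]>150)&(abs(B[...,1])<30)&(B[...,0]<0)&(abs(B[...,0])<200)
for n,k in(("yellow",yl),("red",rd)):
    q=B[k];print(n,len(q),q.mean(0).round(1),np.percentile(q,5,0).round(1),np.percentile(q,95,0).round(1),np.argwhere(k).mean(0))
o=np.zeros((384,800,3),np.uint8);o[:,:400]=im[:,60:460];o[:,400:]=cv2.resize(s["image"][150:250,125:229],(400,384),interpolation=cv2.INTER_CUBIC);cv2.imwrite("pics/c6.png",o)
E
```

```text
time: 10.7
eef_pos: [0.6561, -0.1551, 0.2621]
eef_rot: [-0.356, 3.121, -0.001]
force: [0.8, 0.4, -1.0]
gripper_width: 0.046
[ 0.65504113 -0.15497718  0.25987501]
plane slopes(deg) [0.02584276 0.05958494] z0 67.82019564339818 4378
yellow 798 [-140.1   -0.7  138.3] [-178.4  -15.3    1.2] [-130.8   14.4  148.2] [ 18.47619048 251.37969925]
red 646 [-1.118e+02 -1.000e-01  9.750e+01] [-134.2   -7.8   74.9] [-83.9   7.3 116.2] [ 59.65944272 251.98606811]
```

View pics/c6.png

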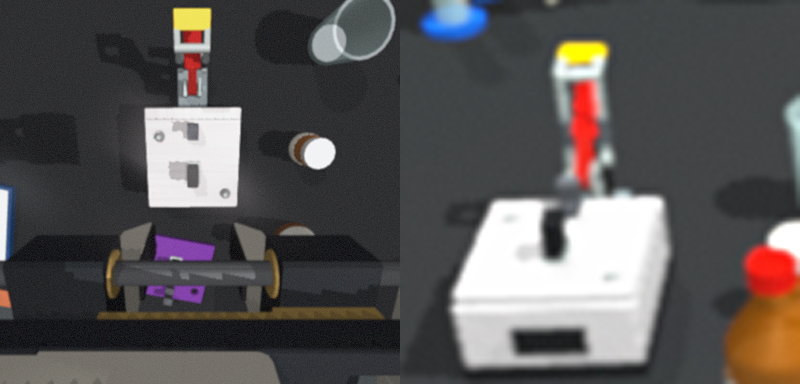

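The cover is flat: plane slopes are about 0.05° and its top is at z = 67.8 mm, with both pin tips showing in the holes. Next I measure the latch from the wrist cloud.

```bash
cat > latch.py <<'E'
from h import *
a=np.deg2rad(13.2);X=np.array([np.cos(a),np.sin(a)]);Y=np.array([-X[1],X[0]]);bc=np.array([.6413,-.1582])
def toB(P):return np.stack([(P[...,:2]-bc)@X,(P[...,:2]-bc)@Y,P[...,2]],-1)*1000
def W(x,y,z):p=bc+X*x/1000+Y*y/1000;return p[0],p[1],z/1000
def latch(f):
    B=toB(cloud(f));h=cv2.cvtColor(f["image"],cv2.COLOR_BGR2HSV)
    box=(abs(B[...,1])<25)&(B[...,0]<20)&(B[...,0]>-175)&(B[...,2]>60)&(B[...,2]<175)
    for n,k in(("yellow",(h[...,0]>18)&(h[...,0]<36)),("red",(h[...,0]<8)|(h[...,0]>172))):
        k=cv2.erode((k&(h[...,1]>150)&(h[...,2]>70)&box).astype(np.uint8),np.ones((3,3)))>0
        q=B[k]
        if len(q)<8:print(n,"few",len(q));continue
        vx,vz,x0,z0=cv2.fitLine(q[:,[0,2]].astype(np.float32),cv2.DIST_HUBER,0,.01,.01).ravel()
        print(n,len(q),"mean",q.mean(0).round(1),"x",np.percentile(q[:,0],[3,97]).round(1),"z",np.percentile(q[:,2],[3,97]).round(1),"y",np.percentile(q[:,1],[3,97]).round(1),"line deg",round(float(np.rad2deg(np.arctan2(vz,vx))),1))
    return B
E
python3 - <<'E'
from latch import *
for n in("w4","scene4","top4"):print(n);latch(load(n))
go(*W(-175,0,.26*1000),103.2)
E
```

```text
w4
yellow 629 mean [-137.5   -0.2  146.1] x [-143.4 -130.8] z [144.  148.4] y [-14.   13.8] line deg -14.2
red 445 mean [-1.119e+02 -1.000e-01  9.830e+01] x [-133.7  -83.2] z [ 75.1 116.2] y [-7.5  6.7] line deg -39.3
scene4
yellow 11 mean [-134.2   -3.1  145.5] x [-141.1 -127.9] z [144.  147.2] y [-8.9  2.6] line deg -0.7
red 52 mean [-108.5   -0.8   96.8] x [-130.   -86.1] z [ 76.6 115.6] y [-5.1  3.6] line deg -39.3
top4
yellow few 0
red few 6
turn [ 0.05 -0.16 -0.2 ] then shift mm [ 1.891e+02  0.000e+00 -1.000e-01] | t 10.85 tcp [ 0.655  -0.155   0.2599]
```

```bash
python3 -m handwheel '[{"wx":0,"wy":-0.2,"wz":-0.2,"x":0.02,"y":0,"z":0,"grip":0},{"wx":0,"wy":0,"wz":0,"x":0.04,"y":0,"z":0,"grip":0},{"wx":0,"wy":0,"wz":0,"x":0.04,"y":0,"z":0,"grip":0},{"wx":0,"wy":0,"wz":0,"x":0.04,"y":0,"z":0,"grip":0},{"wx":0,"wy":0,"wz":0,"x":0.034,"y":0,"z":0,"grip":0},{"wx":0,"wy":0,"wz":0,"x":0.015,"y":0,"z":0,"grip":0},{"wx":0,"wy":0,"wz":0,"x":0,"y":0,"z":0,"grip":0},{"wx":0,"wy":0,"wz":0,"x":0,"y":0,"z":0.02,"grip":0},{"wx":0,"wy":0,"wz":0,"x":0,"y":0,"z":0.035,"grip":0},{"wx":0,"wy":0,"wz":0,"x":0,"y":0,"z":0.04,"grip":0},{"wx":0,"wy":0,"wz":0,"x":0,"y":0,"z":0.04,"grip":0},{"wx":0,"wy":0,"wz":0,"x":0,"y":0,"z":0.02,"grip":0},{"wx":0,"wy":0,"wz":0,"x":0,"y":0,"z":0,"grip":0},{"wx":0,"wy":0,"wz":0,"x":0,"y":0,"z":0,"grip":0}]'
python3 - <<'E'
from latch import *
go(*W(-84,0,105),103.2);print(toB(observe()["eef_pos"]),observe()["gripper_width"])
E
```

```text
time: 12.25
eef_pos: [0.4738, -0.1973, 0.1059]
eef_rot: [-0.363, 3.117, 0.002]
force: [-0.4, -0.8, 0.6]
gripper_width: 0.0008
turn [0.03 0.21 0.07] then shift mm [-88.   -0.2   0.9] | t 12.25 tcp [ 0.4738 -0.1973  0.1059]
[-1.72005488e+02  1.50669917e-01  1.05903666e+02] 0.0008393561787315145
```

```bash
python3 -m handwheel '[{"wx":0,"wy":0.2,"wz":0,"x":-0.01,"y":0,"z":0,"grip":0},{"wx":0,"wy":0,"wz":0,"x":-0.01,"y":0,"z":0,"grip":0},{"wx":0,"wy":0,"wz":0,"x":-0.01,"y":0,"z":0,"grip":0},{"wx":0,"wy":0,"wz":0,"x":-0.01,"y":0,"z":0,"grip":0},{"wx":0,"wy":0,"wz":0,"x":-0.01,"y":0,"z":0,"grip":0},{"wx":0,"wy":0,"wz":0,"x":-0.01,"y":0,"z":0,"grip":0},{"wx":0,"wy":0,"wz":0,"x":-0.01,"y":0,"z":0,"grip":0},{"wx":0,"wy":0,"wz":0,"x":-0.01,"y":0,"z":0,"grip":0},{"wx":0,"wy":0,"wz":0,"x":-0.005,"y":0,"z":0,"grip":0},{"wx":0,"wy":0,"wz":0,"x":-0.003,"y":0,"z":0,"grip":0},{"wx":0,"wy":0,"wz":0,"x":0,"y":0,"z":0,"grip":0},{"wx":0,"wy":0,"wz":0,"x":0,"y":0,"z":0,"grip":0}]'
python3 - <<'E'
from latch import *
print(toB(observe()["eef_pos"]))
f=snap("wrist","w5");latch(f);s=snap("scene","scene5");latch(s)
E
```

```text
time: 13.45
eef_pos: [0.5585, -0.1779, 0.1062]
eef_rot: [-0.361, 3.12, -0.001]
force: [0.4, -1.2, 0.7]
gripper_width: 0.0006
[-85.13460662  -0.31697866 106.18348514]
yellow few 0
red 78 mean [-89.3  -0.5  93.8] x [-100.1  -62.5] z [ 68.6 137.4] y [-3.5  2. ] line deg 59.9
yellow 37 mean [-31.1   0.3 142.7] x [-32.8 -28.8] z [136.6 149.2] y [-10.5  10.6] line deg 83.9
red few 0
```

```bash
python3 -m handwheel '[{"wx":0,"wy":0,"wz":0,"x":0.015,"y":0,"z":0,"grip":0},{"wx":0,"wy":0,"wz":0,"x":0.005,"y":0,"z":-0.03,"grip":0},{"wx":0,"wy":0,"wz":0,"x":0,"y":0,"z":-0.04,"grip":0},{"wx":0,"wy":0,"wz":0,"x":0,"y":0,"z":-0.04,"grip":0.3},{"wx":0,"wy":0,"wz":0,"x":-0.02,"y":0,"z":-0.02,"grip":0.7},{"wx":0,"wy":0,"wz":0,"x":-0.03,"y":0,"z":0,"grip":0.7},{"wx":0,"wy":0,"wz":0,"x":-0.02,"y":0,"z":0,"grip":0.7},{"wx":0,"wy":0,"wz":0,"x":0,"y":0,"z":0,"grip":0.7},{"wx":0,"wy":0,"wz":0,"x":0,"y":0,"z":0,"grip":0.7}]'
python3 - <<'E'
from latch import *
print(toB(observe()["eef_pos"]))
f=snap("wrist","w6");latch(f);s=snap("scene","scene6");latch(s)
go(*W(-34,0,113),103.2)
o=np.zeros((384,800,3),np.uint8);o[:,:400]=cv2.resize(f["image"][60:252,152:352],(400,384),interpolation=cv2.INTER_CUBIC);o[:,400:]=cv2.resize(s["image"][130:230,125:229],(400,384),interpolation=cv2.INTER_CUBIC);cv2.imwrite("pics/c7.png",o)
E
```

```text
time: 14.45
eef_pos: [0.6063, -0.1665, 0.2357]
eef_rot: [0.361, -3.12, 0.0]
force: [-0.1, -0.5, -0.2]
gripper_width: 0.0438
[-3.59576329e+01 -1.13378415e-01  2.35735296e+02]
yellow few 0
red 18 mean [-93.   -0.3  89.1] x [-98.8 -89.5] z [86.8 91.2] y [-3.3  2.5] line deg 13.0
yellow 40 mean [-31.3   1.5 143.2] x [-34.5 -28.7] z [137.9 148.5] y [-11.   12.7] line deg -80.0
red few 0
turn [-0.03 -0.08 -0.05] then shift mm [ -2.8   0.7 122.8] | t 14.55 tcp [ 0.6057 -0.1672  0.2358]
```

View pics/c7.png

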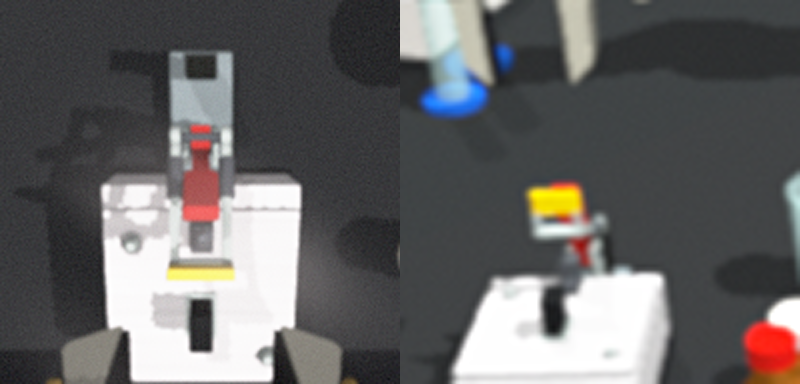

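```bash
python3 - <<'E'
from latch import *
for n in("w6","scene6"):
    f=load(n);h=cv2.cvtColor(f["image"],cv2.COLOR_BGR2HSV);B=toB(cloud(f))
    m=(h[...,0]>10)&(h[...,0]<36)&(h[...,1]>130)&(h[...,2]>70)&(abs(B[...,1])<25)&(abs(B[...,0]+40)<40)&(B[...,2]>100)
    v,u=np.nonzero(m);print(n,len(u),"u",u.min(),u.max(),"v",v.min(),v.max())
    q=B[m];print(np.percentile(q,[2,50,98],0).round(1))
    for r in range(v.min(),v.max()+1):
        k=v==r; print(r,k.sum(),B[r,u[k]].mean(0).round(1),f["image"][r,u[k]].mean(0).round(0),(u[k].min(),u[k].max()))
f=load("w6")
for z in(150,148):print([toB(rayz(f,252,r,z/1000)) for r in(193,195.5,198)])
E
```

```text
w6 1373 u 162 342 v 193 318
[[-70.2 -24.1 147.8]
 [-58.4   0.6 327.5]
 [-36.7  24.5 329.7]]
193 1 [-38.  -13.2 141.3] [ 71. 136. 158.] (np.int64(238), np.int64(238))
194 19 [-38.6  -5.4 146.5] [ 98. 194. 223.] (np.int64(237), np.int64(258))
195 18 [-38.2  -6.8 148.2] [115. 240. 250.] (np.int64(236), np.int64(255))
196 11 [-37.2  -9.9 148.2] [120. 249. 252.] (np.int64(236), np.int64(248))
197 11 [-36.4 -10.  148.8] [118. 248. 251.] (np.int64(236), np.int64(247))
198 17 [-35.4  -7.3 148.8] [118. 247. 251.] (np.int64(236), np.int64(254))<stdin>:8: RuntimeWarning: Mean of empty slice.
  ret = um.true_divide(
Traceback (most recent call last):
ValueError: zero-size array to reduction operation minimum which has no identity
```

```bash
python3 -m handwheel '[{"wx":0,"wy":0,"wz":0,"x":-0.0018,"y":0,"z":0.02,"grip":0.7},{"wx":0,"wy":0,"wz":0,"x":0,"y":0,"z":0.03,"grip":0.7},{"wx":0,"wy":0,"wz":0,"x":0,"y":0,"z":0.03,"grip":0.7},{"wx":0,"wy":0,"wz":0,"x":0,"y":0,"z":0.024,"grip":0.7},{"wx":0,"wy":0,"wz":0,"x":0,"y":0,"z":0.01,"grip":0.7},{"wx":0,"wy":0,"wz":0,"x":0,"y":0,"z":0,"grip":0.7},{"wx":0,"wy":0,"wz":0,"x":0,"y":0,"z":0,"grip":0},{"wx":0,"wy":0,"wz":0,"x":0,"y":0,"z":0,"grip":0},{"wx":0,"wy":0,"wz":0,"x":0,"y":0,"z":0,"grip":0},{"wx":0,"wy":0,"wz":0,"x":0,"y":0,"z":0,"grip":0},{"wx":0,"wy":0,"wz":0,"x":0,"y":0,"z":0,"grip":0}]'
python3 - <<'E'
from latch import *
s=observe();print(toB(s["eef_pos"]),s["force"],s["wrist_torque"],s["gripper_width"])
# path plan: grasp point on the plate, loop angle from phi0 to phi1 about hinge, then drag of bar
th=1.845;c,n=np.cos(th),np.sin(th);H=np.array([-88-18.6*c-11.8*n,66+18.6*n-11.8*c]);print("hinge",H)
g0=np.array([toB(s["eef_pos"])[0],toB(s["eef_pos"])[2]+18.8]);v=g0-H;print("grasp",g0,"r",np.hypot(*v),"ang",np.rad2deg(np.arctan2(v[1],v[0])))
E
```

```text
time: 15.65
eef_pos: [0.6091, -0.1663, 0.1227]
eef_rot: [-0.361, 3.12, -0.001]
force: [2.0, -0.1, 0.0]
gripper_width: 0.0318
[-33.19118949  -0.50372452 122.73709412] [ 1.97269060e+00 -1.33750432e-01  1.37647163e-03] [ 0.05273341 -0.03785106  0.00157475] 0.03179954542006085
hinge [-94.32264907  87.10033433]
grasp [-33.19118949 141.53709412] r 81.85606982808714 ang 41.68464352179619
```

```bash
cat > st.py <<'E'
from latch import *
s=observe();b=toB(s["eef_pos"]);Rm=R.from_rotvec(s["eef_rot"]).as_matrix();z=Rm[:,2];zx=z[:2]@X
tilt=np.arctan2(-zx,-z[2]); # + = body leans to +x ... tool z points to -x
g=np.array([b[0],b[2]])-18.8*np.array([zx,z[2]]);th=-tilt
# plate/loop angle assuming no slip: phi = phi0 - (tilt)
print("t",s["time"].round(2),"grasp x,z",g.round(1),"y",b[1].round(1),"tilt deg",np.rad2deg(tilt).round(2),"F",s["force"].round(1),"T",s["wrist_torque"].round(2),"w",s["gripper_width"].round(4))
E
python3 -m handwheel '[{"wx":0,"wy":4,"wz":0,"x":-0.0024,"y":0,"z":0.0043,"grip":0},{"wx":0,"wy":4,"wz":0,"x":-0.0024,"y":0,"z":0.0043,"grip":0},{"wx":0,"wy":4,"wz":0,"x":-0.0024,"y":0,"z":0.0043,"grip":0},{"wx":0,"wy":4,"wz":0,"x":-0.0024,"y":0,"z":0.0043,"grip":0},{"wx":0,"wy":0,"wz":0,"x":0,"y":0,"z":0,"grip":0},{"wx":0,"wy":0,"wz":0,"x":0,"y":0,"z":0,"grip":0}]'; python3 st.py
```

```text
time: 16.25
eef_pos: [0.6163, -0.1642, 0.1037]
eef_rot: [0.329, -2.846, 0.046]
force: [1.4, -0.6, 0.0]
gripper_width: 0.0316Traceback (most recent call last):
  File "st.py", line 6, in <module>
    print("t",s["time"].round(2),"grasp x,z",g.round(1),"y",b[1].round(1),"tilt deg",np.rad2deg(tilt).round(2),"F",s["force"].round(1),"T",s["wrist_torque"].round(2),"w",s["gripper_width"].round(4))
              ^^^^^^^^^^^^^^^
AttributeError: 'float' object has no attribute 'round'
```

```bash
sed -i 's/s\["time"\].round(2)/s["time"]/;s/s\["gripper_width"\].round(4)/s["gripper_width"]/' st.py; python3 st.py
```

```text
t 16.25 grasp x,z [-20.5 121.8] y -0.2 tilt deg 15.94 F [ 1.4 -0.6  0. ] T [ 0.13 -0.22 -0.15] w 0.031551883947811235
```

```bash
python3 -m handwheel '[{"wx":0,"wy":4,"wz":0,"x":-0.0024,"y":0,"z":0.0043,"grip":0},{"wx":0,"wy":4,"wz":0,"x":-0.0024,"y":0,"z":0.0043,"grip":0},{"wx":0,"wy":4,"wz":0,"x":-0.0024,"y":0,"z":0.0043,"grip":0},{"wx":0,"wy":3,"wz":0,"x":-0.0018,"y":0,"z":0.0030,"grip":0},{"wx":0,"wy":0,"wz":0,"x":0,"y":0,"z":0,"grip":0},{"wx":0,"wy":0,"wz":0,"x":0,"y":0,"z":0,"grip":0}]'; python3 st.py; python3 - <<'E'
from latch import *
f=snap("wrist","w7");snap("scene","scene7");B=latch(load("scene7"))
E
```

```text
time: 16.85
eef_pos: [0.6183, -0.1641, 0.0863]
eef_rot: [0.298, -2.587, 0.082]
force: [-1.2, 0.4, -0.9]
gripper_width: 0.0317
t 16.85 grasp x,z [-14.1 102.4] y -0.5 tilt deg 30.9 F [-1.2  0.4 -0.9] T [ 0.14 -0.48 -0.03] w 0.03169667096559027
yellow few 0
red few 0
```

```bash
python3 -m handwheel '[{"wx":0,"wy":0,"wz":0,"x":-0.0005,"y":0,"z":0.0009,"grip":0},{"wx":0,"wy":0,"wz":0,"x":0,"y":0,"z":0,"grip":0},{"wx":0,"wy":0,"wz":0,"x":0,"y":0,"z":0,"grip":0}]';python3 st.py; python3 -m handwheel '[{"wx":0,"wy":0,"wz":0,"x":-0.0005,"y":0,"z":0.0009,"grip":0},{"wx":0,"wy":0,"wz":0,"x":0,"y":0,"z":0,"grip":0},{"wx":0,"wy":0,"wz":0,"x":0,"y":0,"z":0,"grip":0}]';python3 st.py
```

```text
time: 17.25
eef_pos: [0.6184, -0.1641, 0.0856]
eef_rot: [0.298, -2.586, 0.084]
force: [-1.6, -0.3, 1.5]
gripper_width: 0.0315
t 17.25 grasp x,z [-14.  101.8] y -0.5 tilt deg 30.99 F [-1.6 -0.3  1.5] T [ 0.07 -0.09 -0.05] w 0.03153087324508337
time: 17.55
eef_pos: [0.6185, -0.1641, 0.0845]
eef_rot: [0.299, -2.585, 0.084]
force: [-2.0, 0.0, 4.0]
gripper_width: 0.0314
t 17.55 grasp x,z [-13.8 100.6] y -0.5 tilt deg 31.02 F [-2.  0.  4.] T [-0.07  0.49 -0.01] w 0.03140600023206958
```

```bash
python3 -m handwheel '[{"wx":0,"wy":0,"wz":0,"x":0.0004,"y":0,"z":-0.0007,"grip":0},{"wx":0,"wy":-0.6,"wz":0,"x":0.0014,"y":0,"z":0.0008,"grip":0},{"wx":0,"wy":-0.6,"wz":0,"x":0.0014,"y":0,"z":0.0008,"grip":0},{"wx":0,"wy":-0.6,"wz":0,"x":0.0014,"y":0,"z":0.0008,"grip":0},{"wx":0,"wy":-0.6,"wz":0,"x":0.0014,"y":0,"z":0.0008,"grip":0},{"wx":0,"wy":0,"wz":0,"x":0,"y":0,"z":0,"grip":0},{"wx":0,"wy":0,"wz":0,"x":0,"y":0,"z":0,"grip":0}]';python3 st.py; python3 -m handwheel '[{"wx":0,"wy":-0.6,"wz":0,"x":0.0014,"y":0,"z":0.0008,"grip":0},{"wx":0,"wy":0,"wz":0,"x":0,"y":0,"z":0,"grip":0},{"wx":0,"wy":0,"wz":0,"x":0,"y":0,"z":0,"grip":0}]';python3 st.py
```

```text
time: 18.25
eef_pos: [0.6124, -0.1654, 0.0847]
eef_rot: [0.304, -2.628, 0.078]
force: [3.0, -0.4, 1.7]
gripper_width: 0.0318
t 18.25 grasp x,z [-20.7 101.2] y -0.4 tilt deg 28.56 F [ 3.  -0.4  1.7] T [ 0.06 -0.91  0.14] w 0.031761735171793794
time: 18.55
eef_pos: [0.6107, -0.1658, 0.0845]
eef_rot: [0.305, -2.638, 0.077]
force: [3.9, -1.1, 1.1]
gripper_width: 0.0316
t 18.55 grasp x,z [-22.7 101.1] y -0.4 tilt deg 28.0 F [ 3.9 -1.1  1.1] T [ 0.09 -1.22  0.19] w 0.031616552360700205
```

```bash
python3 -m handwheel '[{"wx":0,"wy":-0.4,"wz":0,"x":0.0009,"y":0,"z":0.0005,"grip":0},{"wx":0,"wy":0,"wz":0,"x":0,"y":0,"z":0,"grip":0},{"wx":0,"wy":0,"wz":0,"x":0,"y":0,"z":0,"grip":0}]';python3 st.py; python3 -m handwheel '[{"wx":0,"wy":-0.4,"wz":0,"x":0.0009,"y":0,"z":0.0005,"grip":0},{"wx":0,"wy":0,"wz":0,"x":0,"y":0,"z":0,"grip":0},{"wx":0,"wy":0,"wz":0,"x":0,"y":0,"z":0,"grip":0}]';python3 st.py
```

```text
time: 18.85
eef_pos: [0.6098, -0.1659, 0.0846]
eef_rot: [0.306, -2.645, 0.076]
force: [4.2, -0.7, 0.6]
gripper_width: 0.0319
t 18.85 grasp x,z [-23.7 101.2] y -0.3 tilt deg 27.58 F [ 4.2 -0.7  0.6] T [ 0.1  -1.46  0.18] w 0.03187871270894625
time: 19.15
eef_pos: [0.6091, -0.1661, 0.0846]
eef_rot: [0.307, -2.652, 0.075]
force: [5.6, -0.4, 0.1]
gripper_width: 0.0311
t 19.15 grasp x,z [-24.6 101.3] y -0.4 tilt deg 27.16 F [ 5.6 -0.4  0.1] T [ 0.13 -1.61  0.14] w 0.03108670179626061
```

```bash
python3 -m handwheel '[{"wx":0,"wy":-0.2,"wz":0,"x":0.0009,"y":0,"z":0.0005,"grip":0},{"wx":0,"wy":0,"wz":0,"x":0,"y":0,"z":0,"grip":0},{"wx":0,"wy":0,"wz":0,"x":0,"y":0,"z":0,"grip":0}]';python3 st.py; python3 - <<'E'
from latch import *
f=snap("wrist","w8");B=latch(f);s=snap("scene","scene8");latch(s)
o=np.zeros((384,800,3),np.uint8);o[:,:400]=cv2.resize(f["image"][60:252,152:352],(400,384),interpolation=cv2.INTER_CUBIC);o[:,400:]=cv2.resize(s["image"][130:230,125:229],(400,384),interpolation=cv2.INTER_CUBIC);cv2.imwrite("pics/c8.png",o)
E
```

```text
time: 19.45
eef_pos: [0.6085, -0.1662, 0.0845]
eef_rot: [0.308, -2.656, 0.074]
force: [6.1, -0.5, -0.7]
gripper_width: 0.0319
t 19.45 grasp x,z [-25.2 101.3] y -0.3 tilt deg 26.91 F [ 6.1 -0.5 -0.7] T [ 0.16 -1.85  0.2 ] w 0.031900901965645205
yellow 349 mean [-29.1   1.1 104. ] x [-30.7 -27.6] z [ 99.1 108.9] y [-12.2  14.1] line deg 70.7
red 1855 mean [-95.8  -0.3 126.3] x [-104.4  -88.2] z [102.7 140.2] y [-7.8  7.1] line deg -72.1
yellow few 5
red few 0
```

```bash
python3 -m handwheel '[{"wx":0,"wy":0,"wz":0,"x":0,"y":0,"z":0,"grip":0.6},{"wx":0,"wy":0,"wz":0,"x":0,"y":0,"z":0,"grip":0.6},{"wx":0,"wy":0,"wz":0,"x":0,"y":0,"z":0,"grip":0.6},{"wx":0,"wy":0,"wz":0,"x":0,"y":0,"z":-0.02,"grip":0.6},{"wx":0,"wy":0,"wz":0,"x":0,"y":0,"z":-0.03,"grip":0.6},{"wx":0,"wy":0,"wz":0,"x":0,"y":0,"z":-0.04,"grip":0.6},{"wx":0,"wy":-7,"wz":0,"x":0,"y":0,"z":-0.02,"grip":0.3},{"wx":0,"wy":-8,"wz":0,"x":0,"y":0,"z":0,"grip":0},{"wx":0,"wy":-8,"wz":0,"x":0,"y":0,"z":0,"grip":0},{"wx":0,"wy":-4,"wz":0,"x":0,"y":0,"z":0,"grip":0},{"wx":0,"wy":0,"wz":0,"x":0,"y":0,"z":0,"grip":0},{"wx":0,"wy":0,"wz":0,"x":0,"y":0,"z":0,"grip":0}]';python3 st.py; python3 - <<'E'
from latch import *
f=snap("wrist","w9");B=latch(f);s=snap("scene","scene9");latch(s)
go(*W(-74,0,185),103.2)
a=f["image"];o=np.zeros((384,800,3),np.uint8);o[:,:400]=cv2.resize(a[0:192,152:352],(400,384),interpolation=cv2.INTER_CUBIC);o[:,400:]=cv2.resize(s["image"][130:230,125:229],(400,384),interpolation=cv2.INTER_CUBIC);cv2.imwrite("pics/c9.png",o)
E
```

```text
time: 20.75
eef_pos: [0.6557, -0.1553, 0.1829]
eef_rot: [0.36, -3.119, 0.001]
force: [0.9, 0.7, -0.7]
gripper_width: 0.0119
t 20.75 grasp x,z [ 14.7 201.7] y -0.5 tilt deg 0.11 F [ 0.9  0.7 -0.7] T [0.03 0.03 0.02] w 0.011874671117532107
yellow few 0
red 831 mean [-95.   -0.4 123. ] x [-104.6  -82.5] z [ 83.5 140.4] y [-7.2  6.5] line deg -72.9
yellow 24 mean [-22.    1.2 105.3] x [-25.1 -19. ] z [100.5 109.6] y [-10.8  12. ] line deg 59.0
red 68 mean [-90.    1.  112.7] x [-99.3 -82.2] z [ 84.8 137.1] y [-4.8  7.1] line deg -74.0
turn [ 0.02 -0.08  0.06] then shift mm [90.1 -0.4 -2.7] | t 20.85 tcp [ 0.6569 -0.1542  0.1823]
```

```bash
python3 -m handwheel '[{"wx":0,"wy":0,"wz":0,"x":0.02,"y":0,"z":0,"grip":0},{"wx":0,"wy":0,"wz":0,"x":0.03,"y":0,"z":0,"grip":0},{"wx":0,"wy":0,"wz":0,"x":0.03,"y":0,"z":0,"grip":0},{"wx":0,"wy":0,"wz":0,"x":0.01,"y":0,"z":0.01,"grip":0},{"wx":0,"wy":0,"wz":0,"x":0,"y":0,"z":0.02,"grip":0},{"wx":0,"wy":0,"wz":0,"x":0,"y":0,"z":0.02,"grip":0},{"wx":0,"wy":0,"wz":0,"x":0,"y":0,"z":0.006,"grip":0},{"wx":0,"wy":0,"wz":0,"x":0,"y":0,"z":0,"grip":0},{"wx":0,"wy":0,"wz":0,"x":0,"y":0,"z":0,"grip":0}]';python3 st.py; python3 - <<'E'
from latch import *
go(*W(-85,0,126.5),103.2)
E
```

```text
time: 21.75
eef_pos: [0.5697, -0.1751, 0.1269]
eef_rot: [-0.362, 3.12, -0.0]
force: [0.2, -0.8, -0.1]
gripper_width: 0.0003
t 21.75 grasp x,z [-73.6 145.7] y -0.1 tilt deg -0.01 F [ 0.2 -0.8 -0.1] T [ 0.01  0.01 -0.  ] w 0.0002886292334251215
turn [-0.01  0.01  0.05] then shift mm [11.4  0.1  0.4] | t 21.75 tcp [ 0.5697 -0.1751  0.1269]
```

```bash
python3 -m handwheel '[{"wx":0,"wy":0,"wz":0,"x":0.006,"y":0,"z":0,"grip":0},{"wx":0,"wy":0,"wz":0,"x":0.0055,"y":0,"z":0.0004,"grip":0},{"wx":0,"wy":0,"wz":0,"x":0.006,"y":0,"z":0.001,"grip":0},{"wx":0,"wy":0,"wz":0,"x":0.0058,"y":0,"z":0.0015,"grip":0},{"wx":0,"wy":0,"wz":0,"x":0.0057,"y":0,"z":0.0022,"grip":0},{"wx":0,"wy":0,"wz":0,"x":0.0055,"y":0,"z":0.0026,"grip":0},{"wx":0,"wy":0,"wz":0,"x":0.0052,"y":0,"z":0.0032,"grip":0},{"wx":0,"wy":0,"wz":0,"x":0.0048,"y":0,"z":0.0037,"grip":0},{"wx":0,"wy":0,"wz":0,"x":0,"y":0,"z":0,"grip":0},{"wx":0,"wy":0,"wz":0,"x":0,"y":0,"z":0,"grip":0}]';python3 st.py; python3 - <<'E'
from latch import *
s=snap("scene","scene10");latch(s)
E
```

```text
time: 22.75
eef_pos: [0.5241, -0.186, 0.1116]
eef_rot: [0.36, -3.118, 0.0]
force: [0.8, 0.1, 0.3]
gripper_width: 0.0006
t 22.75 grasp x,z [-120.4  130.4] y -0.4 tilt deg 0.14 F [0.8 0.1 0.3] T [-0.05 -0.11 -0.02] w 0.0006368040341479537
yellow 25 mean [-27.5   0.  105.9] x [-31.  -24.6] z [100.3 109.6] y [-11.2  10.7] line deg 66.8
red 37 mean [-106.7    0.7   93. ] x [-117.5  -93.7] z [ 81.7 101.5] y [-3.7  5.9] line deg -38.7
```

```bash
python3 -m handwheel '[{"wx":0,"wy":0,"wz":0,"x":0.003,"y":0,"z":0.004,"grip":0},{"wx":0,"wy":0,"wz":0,"x":0.003,"y":0,"z":0.004,"grip":0},{"wx":0,"wy":0,"wz":0,"x":0.0032,"y":0,"z":0.005,"grip":0},{"wx":0,"wy":0,"wz":0,"x":0.0032,"y":0,"z":0.005,"grip":0},{"wx":0,"wy":0,"wz":0,"x":0.0024,"y":0,"z":0.0055,"grip":0},{"wx":0,"wy":0,"wz":0,"x":0.002,"y":0,"z":0.0055,"grip":0},{"wx":0,"wy":0,"wz":0,"x":0.001,"y":0,"z":0.004,"grip":0},{"wx":0,"wy":0,"wz":0,"x":0,"y":0,"z":0.001,"grip":0},{"wx":0,"wy":0,"wz":0,"x":0,"y":0,"z":0,"grip":0},{"wx":0,"wy":0,"wz":0,"x":0,"y":0,"z":0,"grip":0}]';python3 st.py
```

```text
time: 23.8
eef_pos: [0.5083, -0.1896, 0.0781]
eef_rot: [-0.361, 3.121, -0.001]
force: [-0.3, 0.4, 0.5]
gripper_width: 0.0002
t 23.8 grasp x,z [-136.7   96.9] y -0.2 tilt deg -0.01 F [-0.3  0.4  0.5] T [ 0.1   0.02 -0.01] w 0.0002320777721918649
```

```bash
python3 -m handwheel '[{"wx":0,"wy":0,"wz":0,"x":0,"y":0,"z":0.0015,"grip":0},{"wx":0,"wy":0,"wz":0,"x":0,"y":0,"z":0.001,"grip":0},{"wx":0,"wy":0,"wz":0,"x":0,"y":0,"z":0,"grip":0},{"wx":0,"wy":0,"wz":0,"x":0,"y":0,"z":0,"grip":0}]';python3 st.py;python3 -m handwheel '[{"wx":0,"wy":0,"wz":0,"x":0,"y":0,"z":0.001,"grip":0},{"wx":0,"wy":0,"wz":0,"x":0,"y":0,"z":0.001,"grip":0},{"wx":0,"wy":0,"wz":0,"x":0,"y":0,"z":0,"grip":0},{"wx":0,"wy":0,"wz":0,"x":0,"y":0,"z":0,"grip":0}]';python3 st.py
```

```text
time: 24.2
eef_pos: [0.5084, -0.1899, 0.0762]
eef_rot: [-0.361, 3.12, -0.001]
force: [-1.3, 1.0, 5.2]
gripper_width: 0.0005
t 24.2 grasp x,z [-136.6   95. ] y -0.5 tilt deg -0.03 F [-1.3  1.   5.2] T [ 0.2  0.3 -0. ] w 0.0005300385328793344
time: 24.6
eef_pos: [0.5085, -0.1899, 0.0758]
eef_rot: [-0.361, 3.12, -0.002]
force: [-5.9, 2.2, 19.4]
gripper_width: 0.0004
t 24.6 grasp x,z [-136.6   94.6] y -0.5 tilt deg -0.02 F [-5.9  2.2 19.4] T [0.54 1.37 0.01] w 0.00043799554635475874
```

The finger is on a hard stop at z = 76 mm with 19 N, which is the lever lying shut. Now I back off and check.

```bash
python3 -m handwheel '[{"wx":0,"wy":0,"wz":0,"x":0,"y":0,"z":-0.01,"grip":0},{"wx":0,"wy":0,"wz":0,"x":0,"y":0,"z":-0.03,"grip":0},{"wx":0,"wy":0,"wz":0,"x":0,"y":0,"z":-0.04,"grip":0},{"wx":0,"wy":0,"wz":0,"x":-0.02,"y":0,"z":-0.04,"grip":0},{"wx":0,"wy":0,"wz":0,"x":-0.04,"y":0,"z":-0.04,"grip":0},{"wx":0,"wy":0,"wz":0,"x":-0.04,"y":0,"z":-0.02,"grip":0},{"wx":0,"wy":0,"wz":0,"x":-0.02,"y":0,"z":0,"grip":0},{"wx":0,"wy":0,"wz":0,"x":0,"y":0,"z":0,"grip":0},{"wx":0,"wy":0,"wz":0,"x":0,"y":0,"z":0,"grip":0},{"wx":0,"wy":0,"wz":0,"x":0,"y":0,"z":0,"grip":0}]';python3 st.py; python3 - <<'E'
from latch import *
f=snap("wrist","w11");B=latch(f);s=snap("scene","scene11");latch(s);t=snap("top","top11")
im=f["image"]
m=(im.min(2)>140)&(B[...,0]>-48)&(B[...,0]<60)&(abs(B[...,1])<52)&(abs(B[...,2]-68)<8)&(abs(B[...,1])>18)
Q=B[m];c,*_=np.linalg.lstsq(np.c_[Q[:,:2],np.ones(len(Q))],Q[:,2],rcond=None);print("cover slopes",np.rad2deg(c[:2]),c[2],len(Q))
t0=load("top0")["image"].astype(int);d=abs(t0-t["image"]).max(2)
for n,b in dict(amber=(250,95,285,140),jar=(264,163,292,192),beaker=(265,212,302,248)).items():
    print(n,"diff px",(d[b[1]:b[3],b[0]:b[2]]>60).sum())
o=np.zeros((400,800,3),np.uint8);o[:384,:400]=cv2.resize(im[20:212,152:352],(400,384),interpolation=cv2.INTER_CUBIC);o[:384,400:]=cv2.resize(s["image"][130:230,125:229],(400,384),interpolation=cv2.INTER_CUBIC);cv2.imwrite("pics/c11.png",o)
E
```

```text
time: 25.6
eef_pos: [0.6189, -0.1641, 0.2481]
eef_rot: [0.359, -3.119, 0.0]
force: [0.4, -1.2, 0.2]
gripper_width: 0.0007
t 25.6 grasp x,z [-23.1 266.9] y -0.6 tilt deg 0.13 F [ 0.4 -1.2  0.2] T [ 0.08 -0.04  0.03] w 0.0007080292482389361
yellow few 0
red 714 mean [-1.302e+02 -1.000e-01  7.560e+01] x [-159.2  -86.5] z [74. 77.] y [-7.1  7. ] line deg -0.1
yellow 30 mean [-32.1   0.4 106.1] x [-34.2 -28.7] z [101.7 111.3] y [-11.8  11.2] line deg 78.7
red 31 mean [-128.     2.    76.1] x [-150.2 -106.7] z [73.8 78.3] y [-3.4  7.9] line deg 0.3
cover slopes [0.03317816 0.04994258] 67.8269931224775 4030
amber diff px 0
jar diff px 0
beaker diff px 0
```

View pics/c11.png

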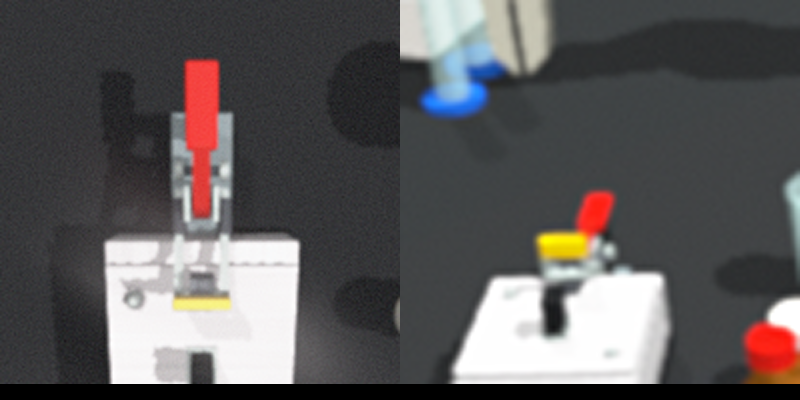

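```bash
python3 -c "
from station import *
print(sign_off())"
```

```text
the job is handed in; nothing more can be done
None
```

I fitted the aluminium cover on both pins, hooked the steel loop under the keeper's lip, and pressed the red lever down past its toggle point onto the stop. I handed the job in with the arm clear, at about 26 s of the 72 s allowed. The hand-in gave no verdict.

**Last checks:**
- **Cover:** its top is at z = 67.8 mm (68 expected), level to within 0.05°. The pin tips showed in both holes after seating; the final wrist crop shows pin1 in its hole.
- **Lever:** level to about 0.1°, with its upper face at 75.6 mm (76 expected). It stayed down after I let go; pressing it onto the stop took about 19 N.
- **Loop:** the top of the tab is at about 111 mm (110 expected). That puts the bar in the keeper's pocket; I did not see the bar under the lip directly.
- **Bystanders:** the amber bottle, beaker and jar show no change in the top view between start and end.

**Disagreements and failures:**
- **Camera offset:** the top and wrist cameras differed by about 3–4 mm. I used the wrist values, since they fitted the contacts.
- **Lever force:** the push force partway down read lower than I expected from the spring (about 1 N), close to the sensor's offset.
- **Refused command:** one early move was refused for its format and moved nothing.

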